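# Put three samples back on their own instruments

### The job

The three samples have been left on each other's instruments. Swap them round so that the conical flask stands in the middle of the stirrer's round plate, the square bottle in the middle of the balance's pan and the squat jar in the middle of the finned cold plate; park one of them in the middle of the empty cork mat on the way, so that the mat is empty again at the end. Keep the samples upright, set them down gently, and leave the tube rack, the beaker and the tip box where they are.

Things in the scene. Friction and masses are not known exactly. Their poses are not given: they have to be found in the camera images.
- flask: Conical stoppered glass flask, clear glass with a dark rubber stopper, 120 mm tall. Origin: centre of its underside, z up; round about z. Foot 72 mm across; the wall tapers up to 32 mm across at 72 mm height; straight neck 32 mm across from 72 to 96 mm, then stopper 34 mm across from 96 to 120 mm. Take it by neck and stopper. Loose, about 0.18 kg. Starts on the cold plate, belongs on the stirrer.
- bottle: Square white plastic bottle with a round grey screw cap, 108 mm tall. Origin: centre of its underside, z up, x and y across its flat sides. Body 50 x 50 mm and 74 mm high, shoulder to 82 mm, cap 36 mm across from 82 to 108 mm. Take it by the cap (any yaw) or the flats. Loose, about 0.2 kg. Starts on the stirrer, belongs on the balance.
- jar: Squat round jar, amber glass with a black lid, 60 mm tall. Origin: centre of its underside, z up; round about z. Glass 57 mm across, lid 60 mm across from 42 to 60 mm height. Take it across the lid. Loose, about 0.18 kg. Starts on the balance, belongs on the cold plate.
- stirrer: Magnetic stirrer, fixed to the bench: white housing 120 x 120 mm with a flat round ceramic plate 104 mm across, and on its -x side a 38 mm high control panel (out to 101 mm from the origin) with one black knob. Origin: at bench level under the centre of the round plate, z up; the plate's top is 50 mm above it.
- balance: Weighing balance, fixed to the bench: grey housing 120 x 120 mm with a flat square steel pan 100 x 100 mm, and on its -x side a 28 mm high panel (out to 101 mm from the origin) with a display and two buttons. The pan does not move. Origin: at bench level under the centre of the pan, z up; the pan's top is 40 mm above it.
- coldplate: Cold plate, fixed to the bench: bare aluminium slab 110 mm (x) x 90 mm (y) on a dark finned heat sink 104 x 130 mm whose fins stick out at both y sides; no panel. Origin: at bench level under the centre of the slab, z up; the slab's top is 45 mm above it.
- mat: Round cork mat, fixed to the bench, 110 mm across, empty at the start: the free spot. Origin: centre of its underside at bench level; its top is 8 mm above it.
- rack: Bystander: blue tube rack, 60 x 110 mm, with six capped tubes, 58 mm tall. Loose; leave it. Origin: centre of its underside.
- beaker: Bystander: empty clear plastic beaker, 64 mm across, 60 mm tall. Loose; leave it. Origin: centre of its underside.
- tipbox: Bystander: open box of white pipette tips, 70 x 100 mm, 48 mm tall. Loose; leave it. Origin: centre of its underside.
Not all that is in view belongs to the job. Leave any red look-alike of the balance alone.

How it is judged:
By the outcome, as a careful person would: the job done as asked, in the order asked, and still so for the second after the job is handed in, with the robot touching nothing.
It also fails if it takes over 120 s, if anything falls off the work surface, if the arm or the gripper's body presses on something with over 40 N, if the wrist force passes 120 N, or if a joint passes its speed limit or range.

### The arm

A 7-joint arm with a two-finger parallel gripper is mounted at the origin on the work surface. World frame = base frame: x ahead of the robot, y to its left, z up, the work surface at z = 0. Lengths are in m, angles in rad, forces in N, time in s.
With the tool pointing down it reaches from about 0.4 to 0.875 m from the base axis. Payload 6.5 kg.
Tool frame: the origin (TCP) lies on the centre line of the jaws, within the pads' length; the fingertips stand 14 mm ahead of it and the grasp point (between the pads) lies 5 mm behind it; z points along the fingers, y is the line along which they close (so a half turn about z gives the same grasp; the last joint's range is limited). The gripper opens to 88 mm and grips with 3 to 60 N. Pads are 18 mm wide; open, the fingers measure 123 mm over their backs; the gripper's body (75 mm by 187 mm) begins 45 mm behind the grasp point.
Start: joints at [1.044, 0.536, -0.004, 1.538, 0.003, 1.067, -0.071], TCP at [0.289, -0.582, 0.253] pointing down, gripper open.
Joint ranges: [-2.7, 2.7], [-0.37, 2.16], [-1.27, 1.26], [0.24, 2.4], [-1.31, 4.45], [0.19, 1.91], [-2.76, 2.76]. Speed limits (rad/s): [2.39, 2.39, 3.14, 3.14, 3.14, 3.14, 3.14].

### API

Orientations are given as a unit quaternion [w, x, y, z].
In Python, from bench import status, viewer, job gives the robot as it stands.
- The arm moves only by the tool move_arm, never from a script. Its argument "rows" is a list of rows, each a list of 3 entries, a list of its own where there are three numbers: the finger opening in mm, from 0 to 88.1, then the shift along the tool's x, y, z as a fraction of full scale, then the turn about the tool's z as a fraction of full scale. A call has 1 to 12 rows; each row is the pose to reach, as a shift and turn from the pose commanded when the call began, along the tool's axes at that moment; what a row does not reach only later rows make up. Full scale, the value 1, is 40 cm for a shift and 60 degrees for a turn. A row lasts 1/8 s, in which the tool goes at most 62.5 mm and 10.7 degrees, less where a joint would pass 70% of its speed; a pose out of reach is approached as far as the arm can. A call with a number of a shift or a turn outside -1 to 1 is refused whole. A call with a gripper value outside its range is refused whole. The fingers move at their own pace and stop on an object; "squeeze" is the grip in N (left out, the last holds). Time passes only in rows, so rows that repeat a pose let the fingers close. It gives the time, the measured TCP pose, the force, the opening and the grip force at its end, in the units of the state.
- status.sense(): the state, without advancing time (a new reading comes with each control period).
- viewer.camera(name): name is "side" or "top" or "wrist"; returns the picture (420x560x3 uint8, blue, green, red); there is no depth.
- viewer.camera_info(name): a dict with "fov_y" (degrees; the focal length in pixels is half the picture's height over the tangent of half this angle, whatever the lens; pixels are square), "cx", "cy" (the principal point, pixels), "eye" and "attitude" of the camera in the world; the wrist camera has in their place "tool_from_camera" (4x4, takes a point from camera to tool coordinates, whose origin is the TCP and whose axes are the flange's). Camera axes: x right, y down, z forward; pixel columns grow to the right and rows downward; lengths in m; the calibration is good to about 2 mm. A picture is of the moment at which its call begins: read the wrist's pose just before it. camera_info takes no time and is no camera call.
- job.close_job(): hands the job in; it is judged then, once.
The state is a dict: "time": time; "qpos": joint angles; "qvel": joint speeds; "joint_torque": joint torques, N m; "tcp_pos": TCP position; "tool_rot": TCP orientation; "ft_force": force on the tool from outside, world axes, zero at the start; "torque": the same for the moment, N m; "gripper_width": finger opening in m; "grip_force": force on a finger pad.
Only numpy, scipy, OpenCV 4.12 (cv2) and the standard library are available. Lean on these libraries where they do the work, as an engineer would, in place of code of your own. Each camera call takes 0.05 s, during which the arm holds its last target. There are 200 camera calls.

## Working session

There is one attempt and no reset: what is moved stays moved. The work goes in short steps, Python scripts to look and compute and a tool call to move; the robot and the scene stay as the last step left them, time stands still between calls to the robot, and variables do not carry over. Pictures are saved under pics/ and viewed, at most 14 in all, crops included, and the job is handed in when it is done.

Besides the shell and the picture viewer there is one more tool, called after ">>>" as a command line: name --argument value ..., lists and objects as JSON in quotes. move_arm: Moves the arm, as the interface text tells. Its arguments: {"type":"object","properties":{"rows":{"type":"array","items":{"type":"array"}},"squeeze":{"type":"number"}},"required":["rows"]}

```bash
ls; mkdir -p pics; python3 - <<'E'
from bench import status, viewer
import cv2
print(status.sense())
for n in ["side","top","wrist"]:
    im=viewer.camera(n); cv2.imwrite(f"pics/{n}0.png",im); print(n,viewer.camera_info(n))
E
```

```text
pics
{'time': 0.0, 'qpos': array([ 1.04381942,  0.53714952, -0.00445513,  1.53884867,  0.00263224,
        1.06734358, -0.07122084]), 'qvel': array([-2.23907889e-03, -3.97922192e-04, -1.55070794e-04, -8.18757009e-04,
       -1.78805985e-04,  7.45625377e-04, -3.84595890e-05]), 'joint_torque': array([-6.10080588e-04, -5.70980680e+01,  9.90410596e-01, -2.51609892e+01,
       -5.62802958e-02,  1.79736485e-02,  1.66858345e-04]), 'tcp_pos': array([ 0.28874093, -0.58168319,  0.25185925]), 'tool_rot': array([-8.28766384e-04,  9.73568166e-01,  2.28394978e-01, -2.70323721e-04]), 'ft_force': array([ 1.1923398 , -0.08610157,  0.30683923]), 'torque': array([ 0.03569899,  0.0026017 , -0.00975012]), 'grip_force': 0.0, 'gripper_width': 0.08788058509549178}
side {'fov_y': 47.8181776042706, 'cx': 287.08130531430595, 'cy': 210.0252383225314, 'eye': array([0.35816374, 1.01580404, 0.79155668]), 'attitude': array([ 0.03317836, -0.05577314,  0.89251026, -0.44633395])}
top {'fov_y': 55.4081288567197, 'cx': 285.02339596625944, 'cy': 214.41245165578582, 'eye': array([0.40837507, 0.06948083, 1.05773758]), 'attitude': array([ 0.01237595, -0.69778548,  0.71551585, -0.03129437])}
wrist {'fov_y': 69.77840910439478, 'cx': 278.03920689001006, 'cy': 215.55125086681588, 'tool_from_camera': array([[-4.03011406e-04, -9.51336126e-01, -3.08154851e-01,
         7.93553140e-02],
       [ 9.99999810e-01, -2.39605748e-04, -5.68109585e-04,
        -9.45075708e-04],
       [ 4.66627498e-04, -3.08155022e-01,  9.51336042e-01,
        -1.30905430e-01],
       [ 0.00000000e+00,  0.00000000e+00,  0.00000000e+00,
         1.00000000e+00]])}
```

View pics/top0.png

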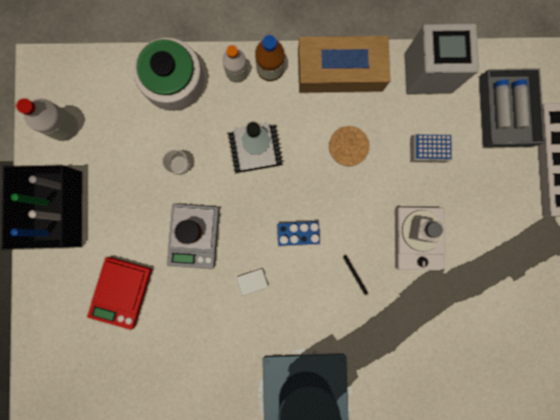

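View pics/side0.png

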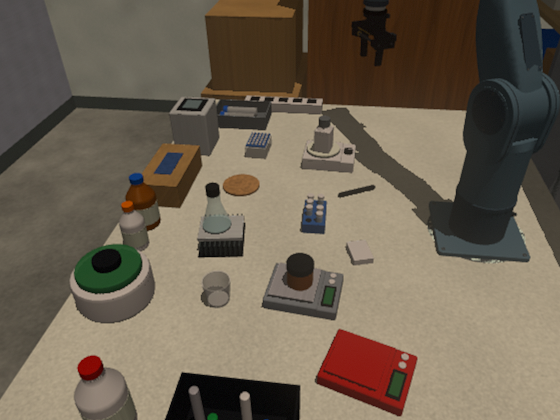

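Top view:
- The flask, with its dark stopper (253,129), stands on the finned cold plate (255,147).
- The jar (188,231) is on the grey balance. The red look-alike is at (120,293).
- The bottle (430,229) is on the stirrer (422,232).
- The cork mat is empty at (349,146).
- Things that could be mistaken for the samples: the bottles at (235,62), (270,58) and (42,115) for the flask or bottle, and the pot at (168,72) for the jar. None of these stands on an instrument.

I choose by description and check the choice in a close crop.

```bash
cat > h.py <<'E'
import numpy as np, cv2
from scipy.spatial.transform import Rotation as R
from bench import status, viewer
def rot(q): return R.from_quat(np.r_[q[1:],q[0]]).as_matrix()
def cam(name, st=None):
    i=viewer.camera_info(name); f=210/np.tan(np.radians(i["fov_y"]/2))
    K=np.array([[f,0,i["cx"]],[0,f,i["cy"]],[0,0,1]])
    if name=="wrist":
        T=i["tool_from_camera"]; A=rot(st["tool_rot"]); return K, A@T[:3,:3], st["tcp_pos"]+A@T[:3,3]
    return K, rot(i["attitude"]), i["eye"]
def pix2w(c,uv,z):
    K,A,e=c; d=A@np.linalg.inv(K)@np.r_[uv,1]; return e+d*(z-e[2])/d[2]
def w2pix(c,p):
    K,A,e=c; q=(np.atleast_2d(p)-e)@A@K.T; return q[:,:2]/q[:,2:]
E
python3 - <<'E'
from h import *
c=cam("top")
print("base",w2pix(c,[[0,0,0]]))
for n,uv,z in [("flasktop",(253,129),.165),("cold",(255,147),.045),("jartop",(188,231),.1),("pan",(194,229),.04),("bottletop",(432,229),.158),("stir",(423,231),.05),("mat",(349,146),.008),("rack",(299,233),.058),("beaker",(179,162),.06),("tip",(433,147),.048)]: print(n,pix2w(c,uv,z).round(3))
im=cv2.imread("pics/top0.png")
a=[cv2.resize(im[y:y+h,x:x+w],None,fx=4,fy=4,interpolation=cv2.INTER_CUBIC) for x,y,w,h in [(160,105,130,75),(290,105,65,75)]]
b=[cv2.resize(im[y:y+h,x:x+w],None,fx=4,fy=4,interpolation=cv2.INTER_CUBIC) for x,y,w,h in [(160,197,100,75),(385,197,95,75)]]
cv2.imwrite("pics/crop1.png",np.vstack([np.hstack(a),np.hstack(b)]))
E
```

```text
base [[305.38109252 397.0656636 ]]
flasktop [0.659 0.112 0.165]
cold [0.645 0.114 0.045]
jartop [0.433 0.275 0.1  ]
pan [0.44  0.273 0.04 ]
bottletop [ 0.422 -0.288  0.158]
stir [ 0.42  -0.308  0.05 ]
mat [ 0.652 -0.135  0.008]
rack [0.422 0.008 0.058]
beaker [0.608 0.304 0.06 ]
tip [ 0.636 -0.345  0.048]
```

View pics/crop1.png

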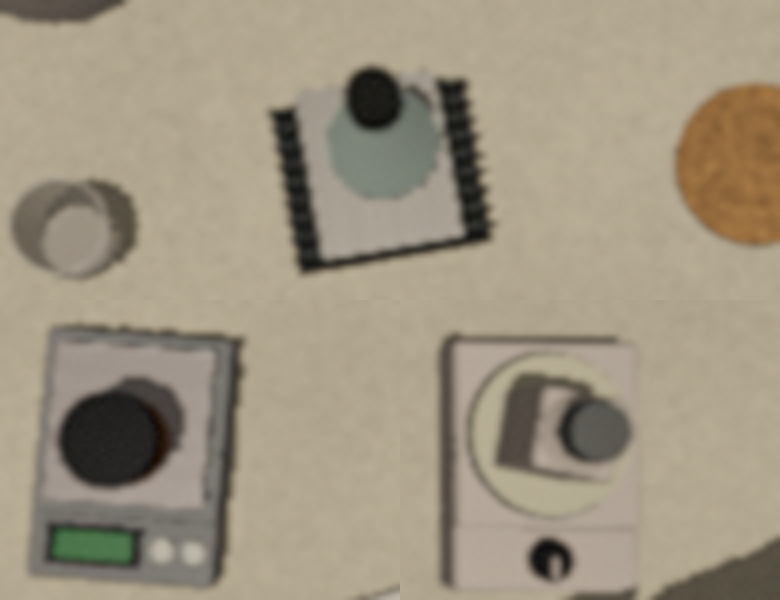

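View pics/wrist0.png

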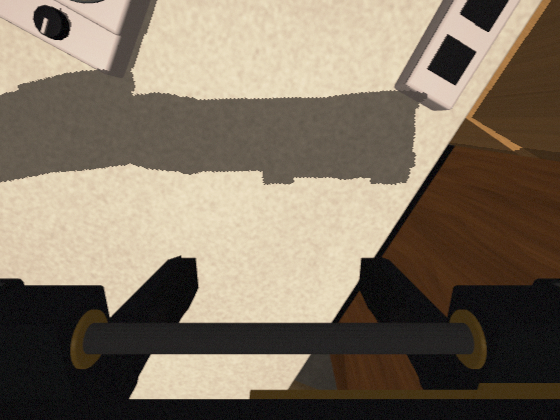

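The crop confirms the choice: the flask is on the finned plate, the jar on the grey balance, the bottle on the white stirrer and the mat is empty. The first wrist picture shows only the stirrer's corner at its top left. Next I turn the tool to world yaw 0 and look at the stirrer from above.

>>> move_arm --rows '[[88,[0.1,-0.1,0],0.15],[88,[0.25,-0.25,0],0.3],[88,[0.4,-0.4,0],0.44],[88,[0.5,-0.51,0],0.44],[88,[0.5,-0.51,0],0.44],[88,[0.5,-0.51,0],0.44],[88,[0.5,-0.51,0],0.44]]'

```text
time: 1.02
tcp_pos: [0.3771, -0.3114, 0.2528]
tool_rot: [0.0, 1.0, -0.0, -0.0]
ft_force: [0.3, -1.2, -0.5]
gripper_width: 0.088
grip_force: 0.0
```

```bash
cat >> h.py <<'E'
def snap(tag):
    st=status.sense(); im=viewer.camera("wrist"); cv2.imwrite(f"pics/{tag}.png",im)
    np.savez(f"pics/{tag}.npz",p=st["tcp_pos"],q=st["tool_rot"]); return st,im
def say(goal=None,yaw=0):
    s=status.sense(); A=rot(s["tool_rot"]); y=np.degrees(np.arctan2(A[1,0],A[0,0]))
    print("t",s["time"],"tcp",s["tcp_pos"].round(4),"yaw",y.round(2),"F",s["ft_force"].round(1),"w",round(s["gripper_width"],4),"g",round(s["grip_force"],1))
    if goal is not None: print("shift",(A.T@(np.array(goal)-s["tcp_pos"])/.4).round(4),"turn",((y-yaw)/60).round(4))
E
python3 -c "
from h import *
say([.60,-.22,.25]); snap('w1')"
```

```text
t 1.025 tcp [ 0.3771 -0.3114  0.2528] yaw -0.04 F [ 0.3 -1.2 -0.5] w 0.088 g 0.0
shift [ 0.5571 -0.2289  0.0066] turn -0.0006
```

View pics/w1.png

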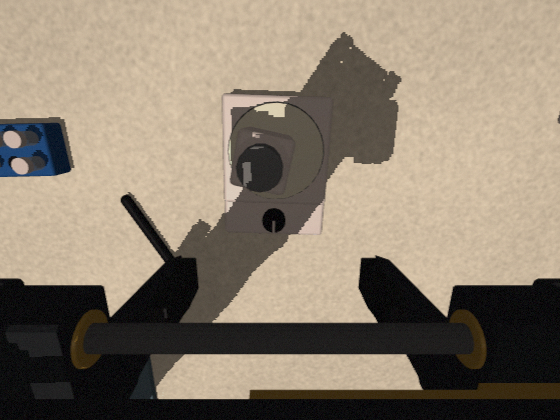

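The wrist view shows the plate as a circle about (276,149), bounded by x 228–324 and y 101–198. The bottle's grey cap is at (260,168). Next I move above the mat and cold plate.

```bash
python3 - <<'E'
from h import *
d=np.load("pics/w1.npz"); c=cam("wrist",dict(tcp_pos=d["p"],tool_rot=d["q"]))
print("plate",[pix2w(c,u,.05).round(4) for u in [(276,149),(228,149),(324,149),(276,101)]])
print("cap",[pix2w(c,u,.158).round(4) for u in [(260,168),(236,168),(284,168)]])
say([.60,0,.26])
E
```

```text
plate [array([ 0.424 , -0.3087,  0.05  ]), array([ 0.424 , -0.2566,  0.05  ]), array([ 0.4239, -0.3609,  0.05  ]), array([ 0.4728, -0.3089,  0.05  ])]
cap [array([ 0.4204, -0.2973,  0.158 ]), array([ 0.4205, -0.2794,  0.158 ]), array([ 0.4204, -0.3153,  0.158 ])]
t 1.075 tcp [ 0.3769 -0.3119  0.2527] yaw -0.1 F [-0.2 -0.2 -0.3] w 0.0881 g 0.0
shift [ 0.5563 -0.7807 -0.0189] turn -0.0017
```

>>> move_arm --rows '[[88,[0.15,-0.2,0],0],[88,[0.3,-0.4,0],0],[88,[0.45,-0.6,0],0],[88,[0.55,-0.78,-0.01],0],[88,[0.55,-0.78,-0.01],0],[88,[0.55,-0.78,-0.01],0],[88,[0.55,-0.78,-0.01],0],[88,[0.55,-0.78,-0.01],0]]'

```text
time: 2.08
tcp_pos: [0.5975, -0.0002, 0.2561]
tool_rot: [0.0, 1.0, -0.001, -0.0]
ft_force: [0.1, 0.1, 0.2]
gripper_width: 0.0881
grip_force: 0.0
```

```bash
python3 -c "
from h import *
say([.40,.26,.26]); snap('w2')"
```

```text
t 2.075 tcp [ 5.975e-01 -2.000e-04  2.561e-01] yaw -0.08 F [0.1 0.1 0.2] w 0.0881 g 0.0
shift [-0.4946 -0.6498 -0.0098] turn -0.0014
```

View pics/w2.png

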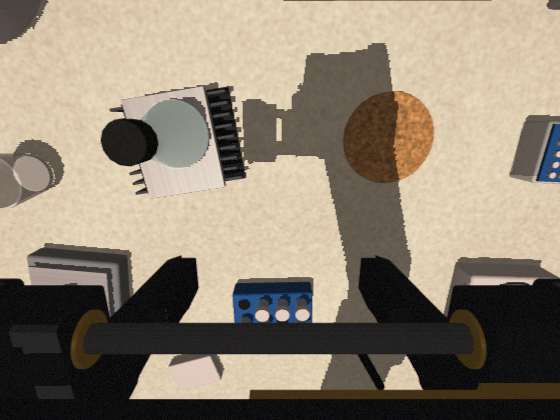

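The mat is centred at (389,137). The stopper top is at (129,142). The slab corners are about (123,100), (207,87), (225,187) and (144,197). Next, the balance.

```bash
python3 - <<'E'
from h import *
d=np.load("pics/w2.npz"); c=cam("wrist",dict(tcp_pos=d["p"],tool_rot=d["q"]))
print("mat",[pix2w(c,u,.008).round(4) for u in [(389,137),(343.5,137),(434.5,137),(389,91),(389,183)]])
print("stopper",[pix2w(c,u,.165).round(4) for u in [(129,142),(101,142),(157,142)]])
s=np.array([pix2w(c,u,.045) for u in [(123,100),(207,87),(225,187),(144,197)]]); print("slab",s.round(4),s.mean(0))
E
```

```text
mat [array([ 0.6539, -0.1353,  0.008 ]), array([ 0.654 , -0.0798,  0.008 ]), array([ 0.6538, -0.1909,  0.008 ]), array([ 0.7059, -0.1295,  0.008 ]), array([ 0.5968, -0.1417,  0.008 ])]
stopper [array([0.6601, 0.1072, 0.165 ]), array([0.6602, 0.1273, 0.165 ]), array([0.6601, 0.0871, 0.165 ])]
slab [[0.6947 0.1646 0.045 ]
 [0.7073 0.0745 0.045 ]
 [0.6003 0.0617 0.045 ]
 [0.5886 0.1571 0.045 ]] [0.64769385 0.11445658 0.045     ]
```

>>> move_arm --rows '[[88,[-0.12,-0.16,0],0],[88,[-0.24,-0.32,0],0],[88,[-0.36,-0.48,0],0],[88,[-0.5,-0.65,-0.01],0],[88,[-0.5,-0.65,-0.01],0],[88,[-0.5,-0.65,-0.01],0],[88,[-0.5,-0.65,-0.01],0],[88,[-0.5,-0.65,-0.01],0]]'

```text
time: 3.12
tcp_pos: [0.399, 0.259, 0.2606]
tool_rot: [0.001, 1.0, -0.002, 0.0]
ft_force: [0.4, -0.3, 0.2]
gripper_width: 0.088
grip_force: 0.0
```

```bash
python3 -c "
from h import *
say([.435,.275,.13]); snap('w3')"
```

```text
t 3.125 tcp [0.399  0.259  0.2606] yaw -0.25 F [ 0.4 -0.3  0.2] w 0.088 g 0.0
shift [ 0.0897 -0.0407  0.3264] turn -0.0041
```

View pics/w3.png

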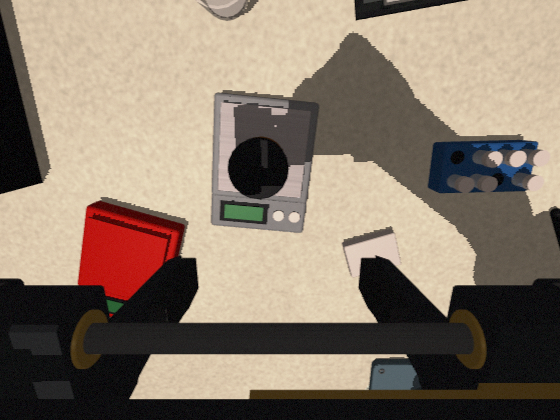

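The balance is at (264,150) with the jar lid at (258,168), about 228–288 wide. The red look-alike at (130,240) stays untouched. I compute the jar and an enlarged view of the pan.

```bash
python3 - <<'E'
from h import *
d=np.load("pics/w3.npz"); c=cam("wrist",dict(tcp_pos=d["p"],tool_rot=d["q"]))
print("jar",[pix2w(c,u,.1).round(4) for u in [(258,168),(228,168),(288.5,168),(258,137),(258,199)]])
s=np.array([pix2w(c,u,.04) for u in [(222,102),(311,107),(304,200),(217,196)]]); print(s.round(4),s.mean(0))
c=cam("top"); print("jar top",pix2w(c,(160+111/4,197+138/4),.1), "stopper",pix2w(c,(160+374/4,105+98/4),.165),"cap",pix2w(c,(385+195/4,197+130/4),.158))
im=cv2.imread("pics/w3.png")[85:240,200:330]; cv2.imwrite("pics/w3c.png",cv2.resize(cv2.convertScaleAbs(im,alpha=1.3),None,fx=4.5,fy=3.8*4.5/3.8*1.0*600/(155*4.5) if 155*4.5>600 else 4.5))
im=cv2.imread("pics/w3.png")[90:230,200:330]; cv2.imwrite("pics/w3c.png",cv2.resize(cv2.convertScaleAbs(im,alpha=1.4),None,fx=4,fy=4))
E
```

```text
jar [array([0.4321, 0.2787, 0.1   ]), array([0.4322, 0.3078, 0.1   ]), array([0.4319, 0.2492, 0.1   ]), array([0.4612, 0.278 , 0.1   ]), array([0.4011, 0.2795, 0.1   ])]
[[0.495  0.3202 0.04  ]
 [0.4894 0.2228 0.04  ]
 [0.3838 0.2282 0.04  ]
 [0.3893 0.3328 0.04  ]] [0.43934506 0.27600171 0.04      ]
jar top [0.43220435 0.27553728 0.1       ] stopper [0.65745968 0.11120751 0.165     ] cap [ 0.42119799 -0.29229299  0.158     ]
```

View pics/w3c.png

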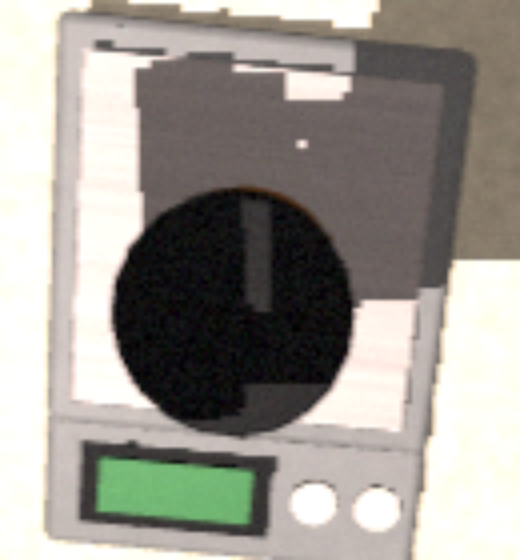

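Pan corners in the full picture: (220.5,102), (311,111), (301,198) and (218,191). Jar lid centre (258,168), i.e. world (0.432, 0.278). I go down on the jar and close.

>>> move_arm --rows '[[88,[0.083,-0.046,0.1],0],[88,[0.083,-0.046,0.2],0],[88,[0.083,-0.046,0.3],0],[88,[0.083,-0.046,0.38],0],[88,[0.083,-0.046,0.42],0],[88,[0.083,-0.046,0.435],0],[88,[0.083,-0.046,0.435],0],[75,[0.083,-0.046,0.435],0],[68,[0.083,-0.046,0.435],0],[62,[0.083,-0.046,0.435],0]]' --squeeze 25

```text
time: 4.42
tcp_pos: [0.4308, 0.2799, 0.0871]
tool_rot: [-0.0, 1.0, 0.0, 0.0]
ft_force: [-0.8, -1.5, 1.3]
gripper_width: 0.0625
grip_force: 1.0
```

```bash
python3 - <<'E'
from h import *
d=np.load("pics/w3.npz"); c=cam("wrist",dict(tcp_pos=d["p"],tool_rot=d["q"]))
s=np.array([pix2w(c,u,.04) for u in [(220.5,101.7),(310.7,111.2),(301.2,198),(218,190.7)]]); print(s.round(4),s.mean(0))
say(); st,im=snap("w4")
cv2.imwrite("pics/w4.png",im)
E
```

```text
[[0.4953 0.3219 0.04  ]
 [0.485  0.223  0.04  ]
 [0.3863 0.2316 0.04  ]
 [0.3958 0.3312 0.04  ]] [0.44059003 0.27691073 0.04      ]
t 4.425 tcp [0.4308 0.2799 0.0871] yaw 0.01 F [-0.8 -1.5  1.3] w 0.0625 g 1.0
```

View pics/w4.png

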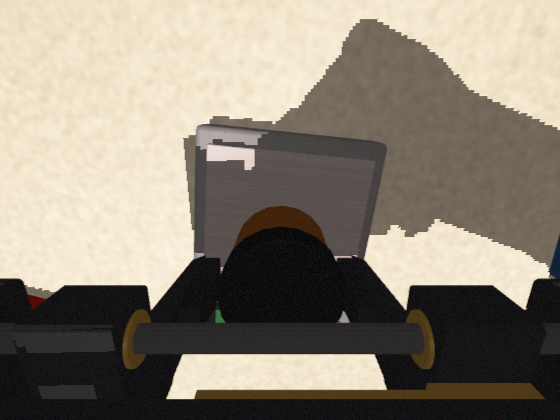

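The lid sits between the pads, centred at column 281 with amber glass visible ahead of it. I close and lift.

>>> move_arm --rows '[[55,[0,0,0],0],[50,[0,0,0],0],[50,[0,0,0],0],[50,[0,0,-0.03],0],[50,[0,0,-0.1],0],[50,[0,0,-0.2],0],[50,[0,0,-0.3],0],[50,[0,0,-0.36],0],[50,[0,0,-0.4],0],[50,[0,0,-0.4],0]]' --squeeze 25

```text
time: 5.72
tcp_pos: [0.4309, 0.2803, 0.2475]
tool_rot: [-0.001, 1.0, 0.0, 0.001]
ft_force: [0.3, -0.4, -2.3]
gripper_width: 0.0589
grip_force: 25.0
```

```bash
python3 -c "
from h import *
say([.653,-.135,.12]); snap('w5')"
```

```text
t 5.725 tcp [0.4309 0.2803 0.2475] yaw 0.01 F [ 0.3 -0.4 -2.3] w 0.0589 g 25.0
shift [0.5546 1.0387 0.3183] turn 0.0002
```

View pics/w5.png

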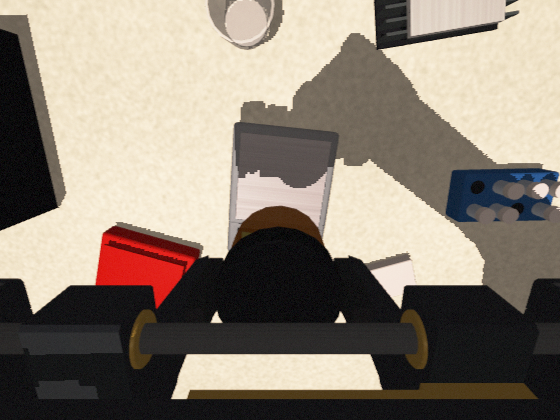

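The jar is held at 59 mm and 25 N. I carry it towards the mat at height.

>>> move_arm --rows '[[50,[0.03,0.06,0],0],[50,[0.08,0.15,0],0],[50,[0.14,0.26,0],0],[50,[0.2,0.37,0],0],[50,[0.26,0.48,0],0],[50,[0.32,0.59,0],0],[50,[0.38,0.7,0],0],[50,[0.44,0.81,0],0],[50,[0.49,0.9,0],0],[50,[0.53,0.97,0],0],[50,[0.55,1.0,0],0],[50,[0.55,1.0,0],0]]'

```text
time: 7.28
tcp_pos: [0.6502, -0.1201, 0.2454]
tool_rot: [-0.0, 1.0, -0.0, -0.001]
ft_force: [-0.9, 0.7, -2.2]
gripper_width: 0.0588
grip_force: 25.0
```

```bash
python3 - <<'E'
from h import *
d=np.load("pics/w5.npz"); c=cam("wrist",dict(tcp_pos=d["p"],tool_rot=d["q"]))
print("front rim rel tcp", pix2w(c,(281,226),d["p"][2]+.013)-d["p"], [pix2w(c,u,d["p"][2]+.013)-d["p"] for u in [(216,285),(343,285)]])
say([.653,-.135,.008+.0471])
E
```

```text
front rim rel tcp [ 0.03616601 -0.00056444  0.013     ] [array([0.00826745, 0.02827643, 0.013     ]), array([ 0.00828896, -0.02821688,  0.013     ])]
t 7.275 tcp [ 0.6502 -0.1201  0.2454] yaw -0.03 F [-0.9  0.7 -2.2] w 0.0588 g 25.0
shift [0.0079 0.0376 0.4758] turn -0.0005
```

>>> move_arm --rows '[[50,[0.004,0.02,0.06],0],[50,[0.004,0.037,0.15],0],[50,[0.004,0.037,0.25],0],[50,[0.004,0.037,0.34],0],[50,[0.004,0.037,0.41],0],[50,[0.004,0.037,0.45],0],[50,[0.004,0.037,0.46],0],[50,[0.004,0.037,0.46],0],[50,[0.004,0.037,0.46],0]]'

```text
time: 8.4
tcp_pos: [0.6531, -0.135, 0.064]
tool_rot: [0.0, 1.0, 0.0, 0.001]
ft_force: [0.8, -1.3, -1.7]
gripper_width: 0.059
grip_force: 25.0
```

```bash
python3 -c "
from h import *
say([.652,-.135,.0551])"
```

```text
t 8.4 tcp [ 0.6531 -0.135   0.064 ] yaw 0.0 F [ 0.8 -1.3 -1.7] w 0.059 g 25.0
shift [-0.0028  0.0001  0.0222] turn 0.0
```

>>> move_arm --rows '[[50,[-0.002,0,0.006],0],[50,[-0.002,0,0.012],0],[50,[-0.002,0,0.016],0],[50,[-0.002,0,0.019],0],[50,[-0.002,0,0.021],0],[50,[-0.002,0,0.021],0]]'

```text
time: 9.15
tcp_pos: [0.6514, -0.1349, 0.055]
tool_rot: [0.0, 1.0, 0.0, -0.0]
ft_force: [-2.9, 0.3, 5.0]
gripper_width: 0.0591
grip_force: 25.0
```

The jar is on the mat, pressing lightly (+5 N). I open and rise.

>>> move_arm --rows '[[62,[0,0,0],0],[75,[0,0,0],0],[88,[0,0,0],0],[88,[0,0,-0.05],0],[88,[0,0,-0.15],0],[88,[0,0,-0.3],0],[88,[0,0,-0.45],0],[88,[0,0,-0.53],0],[88,[-0.1,0.1,-0.53],0],[88,[-0.25,0.25,-0.53],0],[88,[-0.4,0.35,-0.53],0],[88,[-0.5,0.4,-0.53],0]]'

```text
time: 10.65
tcp_pos: [0.4616, -0.2896, 0.2679]
tool_rot: [0.001, 1.0, -0.0, 0.001]
ft_force: [-0.1, -0.9, 0.9]
gripper_width: 0.0879
grip_force: 0.0
```

```bash
python3 -c "
from h import *
say([.4205,-.2965,.25])
im=viewer.camera('top'); a=im[105:185,320:385]; b=viewer.camera('side')[150:230,190:290]
cv2.imwrite('pics/m1.png',np.hstack([cv2.resize(a,None,fx=4.5,fy=4.5),cv2.resize(b,None,fx=4.5,fy=4.5)]))"
```

```text
t 10.65 tcp [ 0.4616 -0.2896  0.2679] yaw -0.04 F [-0.1 -0.9  0.9] w 0.0879 g 0.0
shift [-0.1028  0.0172  0.0445] turn -0.0007
```

View pics/m1.png

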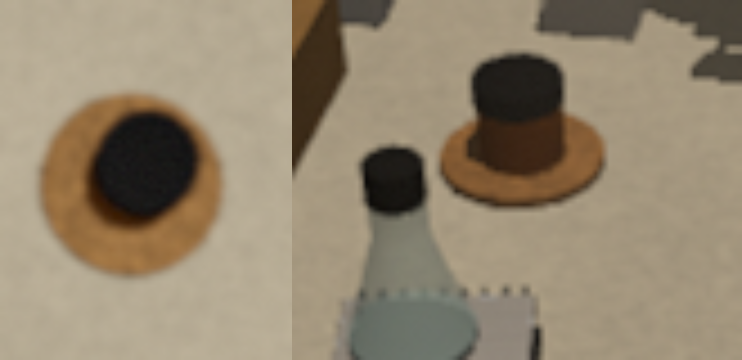

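The jar stands upright in the middle of the mat. Next, the bottle's cap.

>>> move_arm --rows '[[70,[-0.06,0.017,0],0],[60,[-0.103,0.017,0.03],0],[60,[-0.103,0.017,0.12],0],[60,[-0.103,0.017,0.21],0],[60,[-0.103,0.017,0.27],0],[60,[-0.103,0.017,0.3],0],[60,[-0.103,0.017,0.3],0],[50,[-0.103,0.017,0.3],0],[44,[-0.103,0.017,0.3],0],[39,[-0.103,0.017,0.3],0]]' --squeeze 25

```text
time: 12.0
tcp_pos: [0.4223, -0.2951, 0.1469]
tool_rot: [0.0, 1.0, 0.0, 0.0]
ft_force: [0.4, 0.3, 1.1]
gripper_width: 0.0391
grip_force: 0.3
```

```bash
python3 -c "
from h import *
say([.4205,-.2965,.147]); snap('w6')"
```

```text
t 12.0 tcp [ 0.4223 -0.2951  0.1469] yaw 0.0 F [0.4 0.3 1.1] w 0.0391 g 0.3
shift [-0.0044  0.0035 -0.0002] turn 0.0
```

View pics/w6.png

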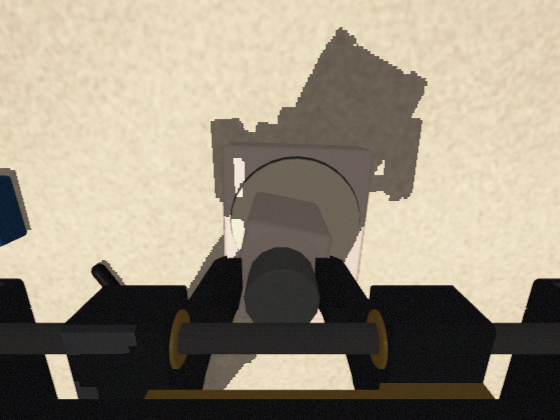

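The cap sits between the pads, centred at column 281, and the bottle is on the plate. I close and lift.

>>> move_arm --rows '[[32,[0,0,0],0],[28,[0,0,0],0],[28,[0,0,0],0],[28,[0,0,-0.02],0],[28,[0,0,-0.07],0],[28,[0,0,-0.14],0],[28,[0,0,-0.21],0],[28,[0,0,-0.25],0],[28,[0,0,-0.26],0],[28,[0,0,-0.26],0]]' --squeeze 25

```text
time: 13.3
tcp_pos: [0.4216, -0.2945, 0.2497]
tool_rot: [-0.0, 1.0, 0.0, -0.0]
ft_force: [0.5, 1.2, -1.7]
gripper_width: 0.0352
grip_force: 25.0
```

```bash
python3 - <<'E'
from h import *
d=np.load("pics/w6.npz"); c=cam("wrist",dict(tcp_pos=d["p"],tool_rot=d["q"]))
print("front rim low", pix2w(c,(281,247),.132)-d["p"],"top", pix2w(c,(281,268),.158)-d["p"])
say([.4406,.277,.1369])
E
```

```text
front rim low [ 0.01432492 -0.00089111 -0.01490643] top [ 0.01570119 -0.00062028  0.01109357]
t 13.3 tcp [ 0.4216 -0.2945  0.2497] yaw 0.01 F [ 0.5  1.2 -1.7] w 0.0352 g 25.0
shift [ 0.048  -1.4286  0.2828] turn 0.0001
```

>>> move_arm --rows '[[28,[0.01,-0.05,0],0],[28,[0.04,-0.14,0],0],[28,[0.06,-0.25,0],0],[28,[0.08,-0.36,0],0],[28,[0.1,-0.47,0],0],[28,[0.1,-0.58,0],0],[28,[0.1,-0.69,0],0],[28,[0.1,-0.8,0],0],[28,[0.1,-0.9,0],0],[28,[0.1,-0.97,0],0],[28,[0.1,-1.0,0],0],[28,[0.1,-1.0,0],0]]'

```text
time: 14.8
tcp_pos: [0.4616, 0.1051, 0.2497]
tool_rot: [0.0, 1.0, 0.0, -0.001]
ft_force: [-0.1, -0.2, -0.3]
gripper_width: 0.0355
grip_force: 25.0
```

```bash
python3 -c "
from h import *
say([.443,.277,.1469])"
```

```text
t 14.8 tcp [0.4616 0.1051 0.2497] yaw 0.06 F [-0.1 -0.2 -0.3] w 0.0355 g 25.0
shift [-0.0458 -0.4299  0.2569] turn 0.0009
```

>>> move_arm --rows '[[28,[-0.01,-0.07,0],0],[28,[-0.02,-0.17,0],0],[28,[-0.03,-0.27,0],0],[28,[-0.04,-0.36,0],0],[28,[-0.046,-0.42,0],0],[28,[-0.046,-0.43,0.03],0],[28,[-0.046,-0.43,0.1],0],[28,[-0.046,-0.43,0.18],0],[28,[-0.046,-0.43,0.23],0],[28,[-0.046,-0.43,0.25],0],[28,[-0.046,-0.43,0.25],0],[28,[-0.046,-0.43,0.25],0]]'

```text
time: 16.3
tcp_pos: [0.4441, 0.277, 0.151]
tool_rot: [-0.0, 1.0, -0.0, 0.001]
ft_force: [0.6, 0.3, -1.9]
gripper_width: 0.0351
grip_force: 25.0
```

```bash
python3 -c "
from h import *
say([.443,.277,.1369]); snap('w7')"
```

```text
t 16.3 tcp [0.4441 0.277  0.151 ] yaw -0.03 F [ 0.6  0.3 -1.9] w 0.0351 g 25.0
shift [-0.0029  0.0001  0.0352] turn -0.0005
```

View pics/w7.png

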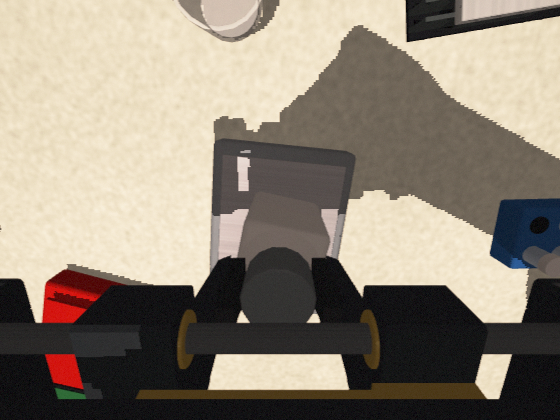

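The bottle hangs over the pan, and both are centred at about column 281. I lower it gently.

>>> move_arm --rows '[[28,[-0.002,0,0.01],0],[28,[-0.002,0,0.018],0],[28,[-0.002,0,0.025],0],[28,[-0.002,0,0.03],0],[28,[-0.002,0,0.033],0],[28,[-0.002,0,0.034],0],[28,[-0.002,0,0.034],0]]'

```text
time: 17.23
tcp_pos: [0.4427, 0.2772, 0.1368]
tool_rot: [-0.0, 1.0, 0.0, 0.0]
ft_force: [0.3, -0.0, -1.8]
gripper_width: 0.0355
grip_force: 25.0
```

>>> move_arm --rows '[[28,[0,0,0.002],0],[28,[0,0,0.003],0],[28,[0,0,0.003],0]]'

```text
time: 17.6
tcp_pos: [0.4431, 0.2773, 0.1366]
tool_rot: [0.0, 1.0, -0.0, 0.0]
ft_force: [-2.5, -2.3, 9.9]
gripper_width: 0.0354
grip_force: 24.9
```

The bottle is on the pan. I release, rise and go above the flask.

>>> move_arm --rows '[[40,[0,0,0],0],[55,[0,0,0],0],[70,[0,0,0],0],[70,[0,0,-0.05],0],[70,[0,0,-0.17],0],[70,[0,0,-0.3],0],[70,[0.05,0.05,-0.36],0],[70,[0.15,0.15,-0.36],0],[70,[0.25,0.27,-0.36],0],[70,[0.35,0.38,-0.36],0],[70,[0.39,0.415,-0.36],0],[70,[0.39,0.415,-0.36],0]]'

```text
time: 19.1
tcp_pos: [0.599, 0.1105, 0.279]
tool_rot: [-0.0, 1.0, -0.001, -0.0]
ft_force: [-0.2, 0.2, -1.3]
gripper_width: 0.0699
grip_force: 0.0
```

```bash
python3 - <<'E'
from h import *
say([.659,.111,.146]); st,im=snap("w8"); c=cam("wrist",st)
print("pred",w2pix(c,[[.659,.111,.165]]))
m=(im.max(2)<45).astype(np.uint8); n,l,s,ct=cv2.connectedComponentsWithStats(m)
for i in range(1,n):
    if s[i,4]>300 and s[i,1]<250: print(s[i],ct[i].round(1))
E
```

```text
t 19.1 tcp [0.599  0.1105 0.279 ] yaw -0.11 F [-0.2  0.2 -1.3] w 0.0699 g 0.0
shift [ 0.1501 -0.0015  0.3323] turn -0.0019
pred [[278.10286623 143.08775086]]
[307  90  22  76 951] [317.4 127.1]
[ 464  115   61   55 2639] [493.9 141.6]
[ 256  121   41   43 1338] [276.4 141.9]
```

The stopper is found at (276.5,142.5), i.e. world (0.6595, 0.112). I grasp it.

>>> move_arm --rows '[[60,[0.08,-0.004,0],0],[60,[0.151,-0.004,0],0],[60,[0.151,-0.004,0.08],0],[60,[0.151,-0.004,0.17],0],[60,[0.151,-0.004,0.26],0],[60,[0.151,-0.004,0.31],0],[60,[0.151,-0.004,0.327],0],[60,[0.151,-0.004,0.327],0],[50,[0.151,-0.004,0.327],0],[42,[0.151,-0.004,0.327],0],[36,[0.151,-0.004,0.327],0]]' --squeeze 25

```text
time: 20.52
tcp_pos: [0.6594, 0.1128, 0.1493]
tool_rot: [-0.0, 1.0, -0.0, 0.0]
ft_force: [0.2, 0.8, -0.8]
gripper_width: 0.0364
grip_force: 0.0
```

>>> move_arm --rows '[[30,[0,0,0],0],[26,[0,0,0],0],[26,[0,0,0],0]]'

```text
time: 20.9
tcp_pos: [0.6594, 0.1126, 0.149]
tool_rot: [0.0, 1.0, -0.0, 0.0]
ft_force: [0.0, -0.6, 4.0]
gripper_width: 0.0335
grip_force: 25.0
```

```bash
python3 - <<'E'
from h import *
say(); st,im=snap("w9"); c=cam("wrist",st)
g=im[180:330,278:284].mean((1,2)).round(0).astype(int); print(list(zip(range(180,330,3),g[::3])))
for x in (.012,.015,.018,.021): print(x,w2pix(c,[[st["tcp_pos"][0]+x,st["tcp_pos"][1],.165],[st["tcp_pos"][0]+x,st["tcp_pos"][1],.141]]).round(1).tolist())
E
```

```text
t 20.9 tcp [0.6594 0.1126 0.149 ] yaw -0.01 F [ 0.  -0.6  4. ] w 0.0335 g 25.0
[(180, np.int64(172)), (183, np.int64(171)), (186, np.int64(171)), (189, np.int64(172)), (192, np.int64(171)), (195, np.int64(171)), (198, np.int64(169)), (201, np.int64(170)), (204, np.int64(170)), (207, np.int64(168)), (210, np.int64(167)), (213, np.int64(167)), (216, np.int64(166)), (219, np.int64(166)), (222, np.int64(164)), (225, np.int64(164)), (228, np.int64(162)), (231, np.int64(162)), (234, np.int64(160)), (237, np.int64(159)), (240, np.int64(158)), (243, np.int64(157)), (246, np.int64(155)), (249, np.int64(83)), (252, np.int64(13)), (255, np.int64(15)), (258, np.int64(18)), (261, np.int64(13)), (264, np.int64(13)), (267, np.int64(15)), (270, np.int64(14)), (273, np.int64(16)), (276, np.int64(16)), (279, np.int64(16)), (282, np.int64(17)), (285, np.int64(18)), (288, np.int64(14)), (291, np.int64(16)), (294, np.int64(18)), (297, np.int64(18)), (300, np.int64(18)), (303, np.int64(18)), (306, np.int64(19)), (309, np.int64(14)), (312, np.int64(16)), (315, np.int64(16)), (318, np.int64(16)), (321, np.int64(16)), (324, np.int64(38)), (327, np.int64(39))]
0.012 [[279.6, 281.1], [279.4, 256.7]]
0.015 [[279.6, 274.9], [279.4, 251.3]]
0.018 [[279.6, 268.6], [279.4, 245.8]]
0.021 [[279.7, 262.2], [279.4, 240.3]]
```

Flask gripped at 33.5 mm; the stopper centre is within 1 mm of the tool. I lift and carry it towards the stirrer.

>>> move_arm --rows '[[26,[0,0,-0.02],0],[26,[0,0,-0.08],0],[26,[0,0,-0.17],0],[26,[0,0,-0.26],0],[26,[0,0,-0.32],0],[26,[-0.02,0.03,-0.33],0],[26,[-0.08,0.11,-0.33],0],[26,[-0.14,0.2,-0.33],0],[26,[-0.2,0.29,-0.33],0],[26,[-0.26,0.38,-0.33],0],[26,[-0.31,0.45,-0.33],0],[26,[-0.33,0.48,-0.33],0]]'

```text
time: 22.45
tcp_pos: [0.5248, -0.0816, 0.2796]
tool_rot: [0.0, 1.0, -0.002, -0.001]
ft_force: [-0.6, 0.4, -1.2]
gripper_width: 0.0331
grip_force: 25.0
```

>>> move_arm --rows '[[26,[-0.03,0.04,0],0],[26,[-0.1,0.14,0],0],[26,[-0.17,0.24,0],0],[26,[-0.24,0.34,0],0],[26,[-0.3,0.44,0],0],[26,[-0.35,0.51,0],0],[26,[-0.38,0.56,0],0],[26,[-0.39,0.574,0],0],[26,[-0.39,0.574,0],0],[26,[-0.39,0.574,0],0]]'

```text
time: 23.7
tcp_pos: [0.372, -0.3077, 0.2807]
tool_rot: [-0.0, 1.0, 0.001, 0.0]
ft_force: [-0.2, 0.5, -1.3]
gripper_width: 0.033
grip_force: 25.0
```

```bash
cat > fit.py <<'E'
from h import *
from scipy.ndimage import map_coordinates as mc
a=np.radians(np.arange(0,360,2))
def ring(im,c,x,y,r,z):
    uv=w2pix(c,np.c_[x+r*np.cos(a),y+r*np.sin(a),np.full(len(a),z)])
    return mc(im,[uv[:,1],uv[:,0]],order=1,mode="nearest")
def fit(im,c,x0,y0,r,z,vmax=1e9):
    im=cv2.GaussianBlur(cv2.cvtColor(im,6).astype(float),(0,0),.6); best=[]
    for x in np.arange(x0-.012,x0+.0121,.001):
        for y in np.arange(y0-.012,y0+.0121,.001):
            d=(ring(im,c,x,y,r-.003,z)+ring(im,c,x,y,r+.003,z))/2-ring(im,c,x,y,r,z)
            best.append((np.clip(d,-5,15).mean(),x,y))
    best.sort(reverse=True); return np.round(best[:4],4)
E
python3 - <<'E'
from fit import *
say([.425,-.309,.16]); st,im=snap("w10")
print(fit(im,cam("wrist",st),.423,-.309,.052,.05))
d=np.load("pics/w1.npz"); c=cam("wrist",dict(tcp_pos=d["p"],tool_rot=d["q"])); print(fit(cv2.imread("pics/w1.png"),c,.423,-.309,.052,.05))
d=np.load("pics/w6.npz"); c=cam("wrist",dict(tcp_pos=d["p"],tool_rot=d["q"])); print(fit(cv2.imread("pics/w6.png"),c,.423,-.309,.052,.05))
E
```

```text
t 23.7 tcp [ 0.372  -0.3077  0.2807] yaw 0.13 F [-0.2  0.5 -1.3] w 0.033 g 25.0
shift [0.1325 0.0038 0.3017] turn 0.0021
[[ 9.4521  0.42   -0.309 ]
 [ 9.3664  0.421  -0.308 ]
 [ 9.096   0.42   -0.308 ]
 [ 8.5585  0.421  -0.309 ]]
[[ 8.5941  0.42   -0.308 ]
 [ 8.229   0.421  -0.308 ]
 [ 8.0534  0.42   -0.309 ]
 [ 7.8532  0.421  -0.309 ]]
[[ 9.0244  0.422  -0.308 ]
 [ 8.3578  0.421  -0.307 ]
 [ 8.3185  0.421  -0.308 ]
 [ 8.0306  0.422  -0.307 ]]
```

The plate centre fits at (0.421, -0.308) in three pictures. I lower the flask.

>>> move_arm --rows '[[26,[0.04,0.001,0],0],[26,[0.1,0.001,0],0],[26,[0.125,0.001,0.02],0],[26,[0.125,0.001,0.08],0],[26,[0.125,0.001,0.16],0],[26,[0.125,0.001,0.23],0],[26,[0.125,0.001,0.275],0],[26,[0.125,0.001,0.285],0],[26,[0.125,0.001,0.285],0],[26,[0.125,0.001,0.285],0]]'

```text
time: 25.0
tcp_pos: [0.4217, -0.3095, 0.1675]
tool_rot: [0.0, 1.0, 0.0, 0.001]
ft_force: [-0.5, 0.2, -1.7]
gripper_width: 0.0331
grip_force: 25.0
```

```bash
python3 - <<'E'
from fit import *
say([.422,-.308,.154]); st,im=snap("w11")
print(fit(im,cam("wrist",st),.422,-.308,.052,.05))
E
```

```text
t 25.0 tcp [ 0.4217 -0.3095  0.1675] yaw 0.0 F [-0.5  0.2 -1.7] w 0.0331 g 25.0
shift [ 0.0007 -0.0037  0.0337] turn 0.0001
[[ 9.1469  0.421  -0.308 ]
 [ 9.0845  0.422  -0.308 ]
 [ 8.6886  0.42   -0.308 ]
 [ 8.3257  0.421  -0.309 ]]
```

>>> move_arm --rows '[[26,[0.001,-0.003,0.01],0],[26,[0.001,-0.003,0.018],0],[26,[0.001,-0.003,0.025],0],[26,[0.001,-0.003,0.03],0],[26,[0.001,-0.003,0.032],0],[26,[0.001,-0.003,0.033],0],[26,[0.001,-0.003,0.033],0]]'

```text
time: 25.92
tcp_pos: [0.4217, -0.3083, 0.1539]
tool_rot: [0.0, 1.0, -0.0, 0.0]
ft_force: [-0.7, -0.5, 4.4]
gripper_width: 0.033
grip_force: 25.0
```

Contact at +4.4 N. I release, rise and go to the mat.

>>> move_arm --rows '[[38,[0,0,0],0],[50,[0,0,0],0],[65,[0,0,0],0],[75,[0,0,-0.04],0],[75,[0,0,-0.15],0],[75,[0,0,-0.27],0],[88,[0.05,-0.05,-0.29],0],[88,[0.15,-0.15,-0.29],0],[88,[0.25,-0.26,-0.29],0],[88,[0.36,-0.37,-0.29],0],[88,[0.42,-0.433,-0.29],0],[88,[0.42,-0.433,-0.29],0]]'

```text
time: 27.42
tcp_pos: [0.5912, -0.1313, 0.2704]
tool_rot: [-0.001, 1.0, 0.003, 0.001]
ft_force: [0.0, -0.1, 0.3]
gripper_width: 0.088
grip_force: 0.0
```

```bash
python3 - <<'E'
from h import *
say([.652,-.135,.055]); st,im=snap("w12"); c=cam("wrist",st)
m=(im.max(2)<45).astype(np.uint8); n,l,s,ct=cv2.connectedComponentsWithStats(m)
for i in range(1,n):
    if s[i,4]>600 and s[i,1]<230:
        x,y,w,h,_=s[i]; print(s[i],ct[i].round(1),"centre",pix2w(c,(x+w/2-.5,y+h/2-.5),.064).round(4),"far/near edge",pix2w(c,(x+w/2,y+h),.068).round(4),pix2w(c,(x+w/2,y),.05).round(4))
E
```

```text
t 27.425 tcp [ 0.5912 -0.1313  0.2704] yaw 0.31 F [ 0.  -0.1  0.3] w 0.088 g 0.0
shift [0.1511 0.0107 0.5388] turn 0.0051
[  94   82   55   93 2304] [122.4 127.5] centre [0.6594 0.0391 0.064 ] far/near edge [0.6091 0.0443 0.068 ] [0.7064 0.0382 0.05  ]
[ 255  108   55   57 2412] [281.9 135.9] centre [ 0.6519 -0.1344  0.064 ] far/near edge [ 0.6212 -0.1352  0.068 ] [ 0.681  -0.1348  0.05  ]
```

>>> move_arm --rows '[[88,[0.09,0.002,0],0],[88,[0.153,0.002,0.05],0],[88,[0.153,0.002,0.18],0],[88,[0.153,0.002,0.31],0],[88,[0.153,0.002,0.42],0],[88,[0.153,0.002,0.5],0],[88,[0.153,0.002,0.525],0],[88,[0.153,0.002,0.536],0],[88,[0.153,0.002,0.536],0],[75,[0.153,0.002,0.536],0],[68,[0.153,0.002,0.536],0],[62,[0.153,0.002,0.536],0]]'

```text
time: 28.98
tcp_pos: [0.6509, -0.1357, 0.0555]
tool_rot: [0.0, 1.0, 0.0, 0.0]
ft_force: [0.6, -0.1, 0.3]
gripper_width: 0.0623
grip_force: 0.0
```

>>> move_arm --rows '[[55,[0,0,0],0],[50,[0,0,0],0],[50,[0,0,0],0],[50,[0,0,-0.03],0],[50,[0,0,-0.1],0],[50,[0,0,-0.2],0],[50,[0,0,-0.3],0],[50,[0,0,-0.4],0],[50,[0,0,-0.46],0],[50,[0,0,-0.48],0],[50,[0,0,-0.48],0]]' --squeeze 25

```text
time: 30.35
tcp_pos: [0.6505, -0.1356, 0.2468]
tool_rot: [0.0, 1.0, 0.0, -0.0]
ft_force: [0.3, -0.3, -2.1]
gripper_width: 0.0591
grip_force: 25.0
```

```bash
python3 - <<'E'
from h import *
say([.648,.114,.25]); st,im=snap("w13"); c=cam("wrist",st)
print([int(v) for v in im[205:260:1,278:284].mean((1,2))])
for x in (.027,.03,.033): print(x,w2pix(c,[st["tcp_pos"]+[x,0,-.005]]).round(1))
E
```

```text
t 30.35 tcp [ 0.6505 -0.1356  0.2468] yaw 0.0 F [ 0.3 -0.3 -2.1] w 0.0591 g 25.0
shift [-0.0061 -0.6241 -0.008 ] turn 0.0
[46, 40, 39, 40, 41, 41, 40, 41, 41, 40, 42, 41, 42, 42, 42, 41, 43, 42, 41, 43, 30, 12, 9, 14, 11, 12, 13, 12, 10, 14, 13, 13, 9, 12, 18, 15, 12, 13, 11, 10, 12, 12, 13, 13, 13, 14, 13, 14, 12, 15, 9, 11, 13, 16, 13]
0.027 [[279.4 231.2]]
0.03 [[279.4 225.4]]
0.033 [[279.5 219.4]]
```

The jar is held and centred on the tool. I hover before the cold plate to fit its slab.

>>> move_arm --rows '[[50,[-0.02,-0.03,0],0],[50,[-0.05,-0.1,0],0],[50,[-0.08,-0.2,0],0],[50,[-0.11,-0.3,0],0],[50,[-0.14,-0.4,0],0],[50,[-0.16,-0.5,0],0],[50,[-0.18,-0.58,0],0],[50,[-0.18,-0.62,0],0],[50,[-0.18,-0.624,0],0],[50,[-0.18,-0.624,0],0],[50,[-0.18,-0.624,0],0]]'

```text
time: 31.78
tcp_pos: [0.579, 0.1123, 0.2469]
tool_rot: [0.0, 1.0, -0.001, -0.0]
ft_force: [-0.1, 0.0, -1.9]
gripper_width: 0.0591
grip_force: 25.0
```

```bash
python3 - <<'E'
from fit import *
from scipy.optimize import minimize
say(); st,im=snap("w14"); c=cam("wrist",st)
g=cv2.GaussianBlur(cv2.cvtColor(im,6).astype(float),(0,0),.8)
t=np.linspace(-.9,.9,80)
def samp(p,e):
    x,y,w=p; hx,hy=.055+e,.045+e; s=[]
    L=np.vstack([np.c_[t*.055,0*t+hy],np.c_[t*.055,0*t-hy],np.c_[0*t+hx,t*.045],np.c_[0*t-hx,t*.045]])
    Rm=np.array([[np.cos(w),-np.sin(w)],[np.sin(w),np.cos(w)]]); P=L@Rm.T+[x,y]
    uv=w2pix(c,np.c_[P,np.full(len(P),.045)]); return mc(g,[uv[:,1],uv[:,0]],order=1).reshape(4,-1)
def score(p):
    d=np.clip(np.abs(samp(p,-.0025)-samp(p,.0025)),0,60)
    return d.mean()
best=sorted(((score((x,y,w)),x,y,w) for x in np.arange(.636,.661,.0015) for y in np.arange(.102,.1275,.0015) for w in np.radians(np.arange(0,13,1.))),reverse=True)[:6]
print(np.round(best,4))
p=best[0][1:]; e=np.abs(samp(p,-.0025)-samp(p,.0025)).mean(1); print("edges +y -y +x -x",e.round(0))
v=im.copy(); x,y,w=p; Rm=np.array([[np.cos(w),-np.sin(w)],[np.sin(w),np.cos(w)]])
q=w2pix(c,np.c_[np.array([[1,1],[1,-1],[-1,-1],[-1,1]])*[.055,.045]@Rm.T+[x,y],[.045]*4]); print(q.round(0).tolist())
cv2.polylines(v,[q.round().astype(int)],True,(0,0,255),1); cv2.imwrite("pics/w14o.png",cv2.resize(v[60:260,180:380],None,fx=3,fy=3,interpolation=cv2.INTER_NEAREST))
E
```

```text
t 31.775 tcp [0.579  0.1123 0.2469] yaw -0.13 F [-0.1  0.  -1.9] w 0.0591 g 25.0
[[52.3452  0.6495  0.1155  0.1396]
 [52.1757  0.6495  0.1155  0.1571]
 [51.2563  0.6495  0.117   0.1571]
 [51.171   0.6495  0.1155  0.1222]
 [50.9757  0.6495  0.1155  0.1745]
 [50.2515  0.6495  0.117   0.1396]]
edges +y -y +x -x [86. 70. 53. 99.]
[[223.0, 77.0], [312.0, 63.0], [323.0, 172.0], [243.0, 183.0]]
```

The slab fits at (0.6495, 0.1155) with all four edges strong. I lower the jar there.

>>> move_arm --rows '[[50,[0.05,-0.005,0],0],[50,[0.12,-0.005,0],0],[50,[0.17,-0.005,0.02],0],[50,[0.175,-0.005,0.1],0],[50,[0.175,-0.005,0.19],0],[50,[0.175,-0.005,0.27],0],[50,[0.175,-0.005,0.33],0],[50,[0.175,-0.005,0.35],0],[50,[0.175,-0.005,0.355],0],[50,[0.175,-0.005,0.355],0]]'

```text
time: 33.08
tcp_pos: [0.6495, 0.116, 0.1061]
tool_rot: [-0.0, 1.0, -0.0, 0.001]
ft_force: [0.1, -0.3, -1.8]
gripper_width: 0.059
grip_force: 25.0
```

```bash
python3 -c "
from h import *
say([.6493,.1153,.0925])"
```

```text
t 33.075 tcp [0.6495 0.116  0.1061] yaw -0.01 F [ 0.1 -0.3 -1.8] w 0.059 g 25.0
shift [-0.0005  0.0017  0.0341] turn -0.0002
```

>>> move_arm --rows '[[50,[0,0.001,0.01],0],[50,[0,0.001,0.018],0],[50,[0,0.001,0.025],0],[50,[0,0.001,0.03],0],[50,[0,0.001,0.032],0],[50,[0,0.001,0.034],0],[50,[0,0.001,0.034],0]]'

```text
time: 33.95
tcp_pos: [0.6487, 0.1156, 0.0924]
tool_rot: [0.0, 1.0, 0.0, -0.0]
ft_force: [-3.8, -0.5, 6.1]
gripper_width: 0.0589
grip_force: 25.0
```

Contact at +6 N. I release, rise and back off to a clear view.

>>> move_arm --rows '[[62,[0,0,0],0],[75,[0,0,0],0],[88,[0,0,0],0],[88,[0,0,-0.05],0],[88,[0,0,-0.15],0],[88,[0,0,-0.3],0],[88,[0,0,-0.42],0],[88,[-0.1,0.15,-0.42],0],[88,[-0.2,0.25,-0.42],0],[88,[-0.28,0.28,-0.42],0],[88,[-0.28,0.28,-0.42],0],[88,[-0.28,0.28,-0.42],0]]'

```text
time: 35.45
tcp_pos: [0.5378, 0.0043, 0.2607]
tool_rot: [-0.0, 1.0, 0.0, 0.001]
ft_force: [-1.9, -0.8, -0.0]
gripper_width: 0.0884
grip_force: 0.0
```

```bash
python3 - <<'E'
from h import *
say(); t=viewer.camera("top"); s=viewer.camera("side")
c=lambda im,x,y,w,h,k: cv2.resize(im[y:y+h,x:x+w],(int(w*k),int(h*k)),interpolation=cv2.INTER_CUBIC)
# top row: top-view crops (cold, balance, stirrer, mat); bottom row: side view
a=np.hstack([c(t,220,110,75,75,2.6),c(t,160,197,75,75,2.6),c(t,385,197,75,75,2.6),c(t,312,110,75,75,2.6)])
b=c(s,180,90,210,105,780/210)
b=np.hstack([c(s,180,100,130,180,390/180*1.0),c(s,250,100,130,180,390/180),c(s,300,100,80,80,216/80)[:0] if 0 else np.zeros((390,216,3),np.uint8)])
v=np.zeros((600,800,3),np.uint8); v[:195,:a.shape[1]]=a; v[200:590,:b.shape[1]]=b[:, :800]; cv2.imwrite("pics/final.png",v)
E
```

```text
t 35.45 tcp [0.5378 0.0043 0.2607] yaw 0.05 F [-1.9 -0.8 -0. ] w 0.0884 g 0.0
```

View pics/final.png

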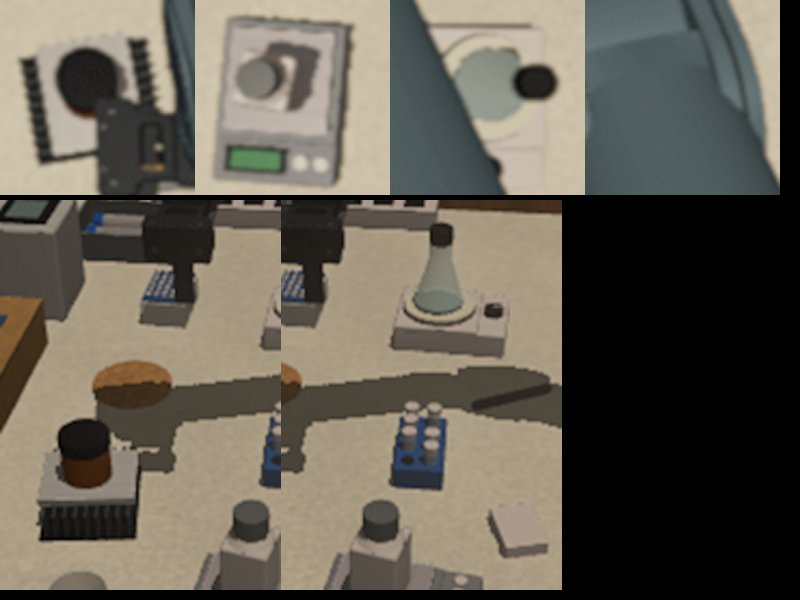

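The final picture shows the jar upright on the cold plate, the bottle on the balance, the flask on the stirrer and the mat empty. I check the bottle's place numerically with its cap at top pixel (184.2,226.2), then hand in.

```bash
python3 - <<'E'
from h import *
c=cam("top"); print("cap",pix2w(c,(184.2,226.2),.148).round(4),"pan",pix2w(c,(160+(42.5+148)/2/2.6-0, 197+(30+130)/2/2.6),.04).round(4),"jar",pix2w(c,(220+88/2.6,110+77/2.6),.105).round(4))
E
```

```text
cap [0.4432 0.2731 0.148 ] pan [0.4426 0.266  0.04  ] jar [0.6494 0.1137 0.105 ]
```

```bash
python3 -c "
from bench import job
print(job.close_job())"
```

```text
the job is handed in; nothing more can be done
None
```

The job is handed in at about 35 s: the flask is on the stirrer, the bottle on the balance and the jar on the cold plate via the mat (now empty); all stand upright and measured within a few mm of centre, and the rack, beaker and tip box were not touched.

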